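# Balance check with a tip-out weight

## Task

Check the scale with the largest check weight from the fitted case: press down the end that lies over the round finger well until the weight tips and its other end stands up out of the pocket, then grip the raised end and lift the weight out. Set it down gently, lying flat in the middle of the scale's platform, and let go; leave the two smaller weights in their pockets and the forceps and rubber stopper beside the case where they are.

Things in the scene. Friction and masses are not known exactly. Their poses are not given: they have to be found in the camera images.
- weight_large: Largest of three plain steel bar weights, 66 x 29 x 13 mm, about 0.2 kg, loose. Origin: centre of its underside; x along its length, y across its width, z up out of its top face. It starts in its pocket, its top flush with the case top; its -x end is the press end, in the finger well. On top, 14.5 mm from the centre towards +x, is a 9 mm brass plug, level with the face.
- weight_middle: Middle steel bar weight, 52 x 24 x 10 mm, flush in the pocket beside the large one. Origin: centre of its underside, x along its length.
- weight_small: Smallest steel bar weight, 42 x 19 x 8 mm, flush in the third pocket. Origin: centre of its underside, x along its length.
- weight_case: Fitted weight case, wooden frame with dark grey insert, fixed, 122 (x) x 164 (y) x 42 mm high. Origin on the bench: the case reaches from x -67 to +55 and y -82 to +82 mm. Brass catches on its -x side. Pockets for the weights run along x: large at y +45 mm, middle -7, small -52. Weights start aligned with the case's x and y, with 1.5 mm play at the sides and the +x end.
- finger_well (a point): Centre of the large pocket's round finger well, at the height of the case top, 42 mm above the bench; the large weight's -x end face reaches to it. The well is 50 mm in diameter and 20 mm deep. Axes as the case's. Pushing the weight's end down here with a light push (under 2 N) tips the weight.
- tip_line (a point): Middle of the edge on which the large weight tips, on the pocket floor, 13 mm below the case top, 1.5 mm from the weight's middle on its -x side; the edge runs along y. On its +x side the floor is a flat shelf, on its -x side it slopes down at 30 degrees to a stop. Tipped past about 15 degrees, the weight falls onto the slope and stays there at 30 degrees.
- raised_end (a point): Middle of the +x end wall of the large pocket, at the height of the case top; axes as the case's. When the weight is tipped and left on the slope, its +x end stands up just on the -x side of this wall: upper edge about 15 mm, lower edge about 4 mm above the case top, to be gripped across the 29 mm width with finger tips above the case top.
- scale: Bench scale, white, 170 (x) x 230 (y) x 37 mm high, fixed. Origin: under the middle of its housing, on the bench; z up. The square platform lies towards its +y side; the housing with display and buttons towards -y is 24 to 27 mm high.
- platform (a point): Centre of the scale's square platform, on its top surface 37 mm above the bench; axes as the scale's. The platform is 148 (x) x 154 mm (y).
- forceps: Steel forceps, 122 x 13 x 10 mm, lying between the case and the scale. Origin: centre of the underside, y along its length.
- stopper: Brown rubber stopper, 26 mm across and 26 mm high, standing behind the forceps. Origin: centre of the underside.
Not all that is in view belongs to the job. What is shaped like the weight_large but purple or turquoise is not meant.

How it is judged (in metres and radians):
On the way, in this order (a step that is already met when the one before it is completed fails the run):
1. the large weight is tipped up in its pocket, its finger-well end pressed down (angle between weight_large's own z axis and vertical between 0.38 and 0.7 rad and z of weight_large in the frame of weight_case below 0.034 m and horizontal distance between weight_large and weight_case below 0.06 m and contact force between weight_large and weight_case above 0.3 N), for 0.2 s.
2. the large weight is lifted clear of the case (z of weight_large in the frame of weight_case above 0.052 m and contact force between weight_large and weight_case below 0.05 N), for 0.1 s.
At the end, for the whole second after the job is handed in: The large weight lies flat (within 0.08 rad, same face up as it lay in the case) and still on the scale's platform, its centre within 25 mm of the platform's centre, released; the middle and small weights are within 8 mm of where they lay in their pockets (horizontal distance between weight_large and platform below 0.025 m and z of weight_large in the frame of platform between -0.004 and 0.004 m and angle between weight_large's own z axis and vertical below 0.08 rad and linear speed of weight_large below 0.02 m/s and contact force between weight_large and scale above 0.5 N and distance of each of weight_middle, weight_small from where it was at the start of the episode below 0.008 m); the robot touches nothing.
It fails at once if the large weight dropped or slammed on the scale (faster than 0.4 m/s within 15 mm above the platform) (horizontal distance between weight_large and platform below 0.07 m and z of weight_large in the frame of platform below 0.015 m and linear speed of weight_large above 0.4 m/s).
It fails at once if the scale pressed hard (more than 40 N on it through the weight or from the robot) (contact force between any of weight_large, the fingers and scale above 40 N).
It fails at once if a smaller weight taken or pushed out of its pocket (moved by more than 15 mm) (distance of any of weight_middle, weight_small from where it was at the start of the episode above 0.015 m).
It fails at once if the forceps or the rubber stopper moved by more than 30 mm (distance of any of forceps, stopper from where it was at the start of the episode above 0.03 m).
It also fails if it takes over 50 s, if anything falls off the work surface, if the arm or the gripper's body presses on something with over 40 N, if the wrist force passes 120 N, or if a joint passes its speed limit or range.

## Robot

A 7-joint arm with a two-finger parallel gripper is mounted at the origin on a cart in front of the work surface, level with it; the furniture and walls round the work are solid. World frame = base frame: x ahead of the robot, y to its left, z up, the work surface at z = 0. Lengths are in mm, angles in degrees, forces in N, time in s.
With the tool pointing down it reaches from about 425 to 800 mm from the base axis. Payload 8.3 kg.
Tool frame: the origin (TCP) lies between the finger pads; the fingertips stand 17 mm ahead of it and the grasp point (between the pads) lies 2 mm behind it; x points along the fingers, y is the direction in which the jaws open and shut, and the axes are right-handed (so a half turn about x gives the same grasp; the last joint's range is limited). The gripper opens to 85 mm and grips with 20 to 120 N. Pads are 22 mm wide; open, the fingers measure 114 mm over their backs; the gripper's body (76 mm by 85 mm) begins 54 mm behind the grasp point. The pads swing forward as they close: fully open they stand 13 mm farther back than shut.
Start: joints at [71.912, 21.967, 0.94, 78.501, -0.361, 79.538, -2.664], TCP at [156.36, -605.108, 248.279] pointing down, gripper open.
Joint ranges: [-169.22, 169.22], [-14.56, 117.87], [-87.37, 89.26], [10.42, 133.3], [-82.24, 262.24], [0.94, 117.77], [-172.7, 172.7]. Speed limits (degrees/s): [136.94, 136.94, 172.46, 172.46, 180, 180, 180].

## Interface

Orientations are given as [roll, pitch, yaw] about the fixed x, y, z axes, in that order (R = Rz(yaw) Ry(pitch) Rx(roll)).
In Python, from cell import ctrl, optics, job gives the robot as it stands. The module is installed in compiled form; this text tells all that it offers.
- The arm moves only by the tool move_arm, never from a script. Its argument "commands" is a list of rows, each a list of 3 entries, a list of its own where there are three numbers: the shift along the tool's x, y, z in m, then the turn, a rotation vector about the tool's x, y, z in rad, then the gripper's target within -1 to 1 (fully open at 1, half-way at 0, shut at -1). A call has 1 to 20 rows; each row is the pose to reach, as a shift and turn from the pose measured when the call began, along the tool's axes at that moment; what a row does not reach only later rows make up. A row lasts 1/10 s, in which the tool goes at most 50 mm and 8.59 degrees, less where a joint would pass 70% of its speed; a pose out of reach is approached as far as the arm can. A call with a gripper value outside its range is refused whole. The fingers move at their own pace and stop on an object; "newtons" is the grip in N (left out, the last holds). Time passes only in rows, so rows that repeat a pose let the fingers close. It gives the time, the measured TCP pose, the force and the opening at its end, in the units of the state.
- ctrl.observe(): the state, without advancing time (a new reading comes with each control period).
- optics.snapshot(name): name is "scene" or "top" or "wrist"; returns (picture, depth): 400x640x3 uint8, red, green, blue; 400x640 float32, mm along the optical axis (not along the pixel's ray), 0 where there is no reading.
- optics.camera_model(name): a dict with "intrinsics" (3x3 intrinsics, pixels), "cam_to_world" (4x4, takes a point from camera to world coordinates); the wrist camera has in their place "T_tool_cam" (4x4, takes a point from camera to tool coordinates, whose origin is the TCP and whose axes are the tool frame's). Camera axes: x right, y down, z forward; pixel columns grow to the right and rows downward; lengths in mm; the calibration is good to about 2 mm. A picture is of the moment at which its call begins: read the wrist's pose just before it. camera_model takes no time and is no camera call.
- job.finish_job(): hands the job in, once; it reports no verdict.
Trained networks look in the newest picture that a camera, given by its name, has taken for a name from the list of things; names that differ only in an ending like _2 or _b are one class to them, and where a whole thing is asked for, a point or a joint stands for the part that bears it (a point fixed in the world has none). Each returns a list of dicts, best first, with "score" (0 to 1); they miss things now and then, are a little off and sometimes report something else, mostly with a low value. They report only what shows in the picture. A call takes as long as a camera call. They do not tell look-alikes from the thing itself.
- optics.cut_out(camera, thing): "region" (400x640 bool, what is visible of it) and "extent" ([left, top, right, bottom] as shares, 0 to 1, of the picture: columns of its width, rows of its height, round what is visible of it).
- optics.tip_of(camera, thing): "position" ([column, row] as shares, 0 to 1, of the picture: columns of its width, rows of its height: a listed point, or the origin of a listed thing).
The state is a dict: "time": time; "q": joint angles; "joint_velocities": joint speeds; "joint_efforts": joint torques, N m; "tool_pos": TCP position; "orientation": TCP orientation; "wrist_force": force on the tool from outside, world axes, zero at the start; "moment": the same for the moment, N m; "grip_width": finger opening in mm.
Only numpy, scipy, OpenCV 4.12 (cv2) and the standard library are available. Lean on these libraries where they do the work, as an engineer would, in place of code of your own. Each camera call takes 0.05 s, during which the arm holds its last target.

## Working session

There is one attempt and no reset: what is moved stays moved. The work goes in short steps, Python scripts to look and compute and a tool call to move; the robot and the scene stay as the last step left them, time stands still between calls to the robot, and variables do not carry over. Pictures are saved under pics/ and viewed, and the job is handed in when it is done.

Besides the shell and the picture viewer there is one more tool, called after "Emit:" by a JSON object that holds its "name" and its "arguments". move_arm: Moves the arm, as the interface text tells. Its arguments: {"type":"object","properties":{"commands":{"type":"array"},"newtons":{"type":"number"}},"required":["commands"]}

```bash
mkdir -p pics; python3 - <<'E'
from cell import ctrl, optics, job
import cv2, numpy as np
s=ctrl.observe(); print({k:np.round(v,3).tolist() for k,v in s.items()})
for n in ("scene","top","wrist"):
    p,d=optics.snapshot(n); cv2.imwrite(f"pics/{n}0.png",p[:,:,::-1]); np.save(f"{n}0.npy",d); 
    m=optics.camera_model(n); print(n,{k:np.round(v,4).tolist() for k,v in m.items()})
E
```

```text
{'time': 0.0, 'q': [71.913, 22.014, 0.94, 78.561, -0.361, 79.538, -2.664], 'joint_velocities': [0.085, -0.043, -0.078, 0.005, -0.076, -0.07, -0.056], 'joint_efforts': [0.001, -62.759, 0.845, -37.181, 0.017, 0.014, 0.0], 'tool_pos': [156.213, -604.68, 247.293], 'orientation': [-88.569, 89.889, 105.916], 'wrist_force': [-0.094, 0.291, 0.323], 'moment': [-0.027, -0.023, -0.016], 'grip_width': 85.574}
scene {'intrinsics': [[476.277, 0.0, 327.3469], [0.0, 476.277, 202.1442], [0.0, 0.0, 1.0]], 'cam_to_world': [[-0.7076, -0.3935, 0.5868, -90.1687], [-0.7064, 0.4119, -0.5756, 689.6567], [-0.0152, -0.8219, -0.5695, 683.2223], [0.0, 0.0, 0.0, 1.0]]}
top {'intrinsics': [[385.9406, 0.0, 321.6002], [0.0, 385.9406, 202.5238], [0.0, 0.0, 1.0]], 'cam_to_world': [[0.0138, -0.9849, 0.1723, 390.2774], [-0.9998, -0.0112, 0.016, 34.1775], [-0.0138, -0.1725, -0.9849, 884.6719], [0.0, 0.0, 0.0, 1.0]]}
wrist {'intrinsics': [[347.8165, 0.0, 316.3046], [0.0, 347.8165, 206.4151], [0.0, 0.0, 1.0]], 'T_tool_cam': [[0.0005, -0.3126, 0.9499, -125.4121], [1.0, -0.001, -0.0008, 0.1448], [0.0012, 0.9499, 0.3126, -79.2101], [0.0, 0.0, 0.0, 1.0]]}
```

View pics/scene0.png

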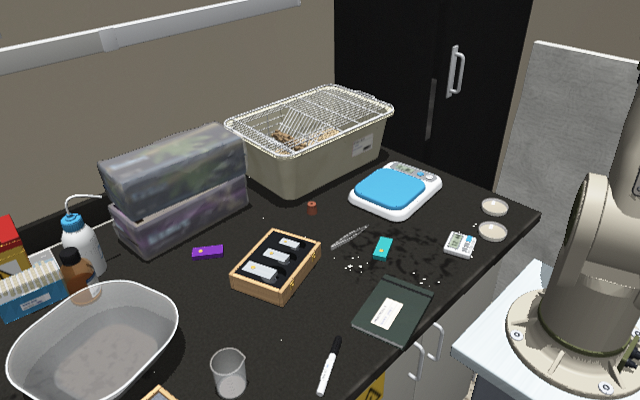

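View pics/top0.png

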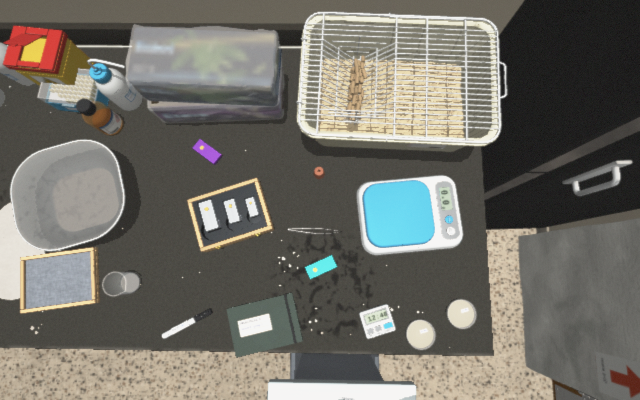

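The scene shows three bars of the weight's shape in the top picture: steel in the case at (208,217), purple at (207,151) and turquoise at (321,267). I choose the steel one in the case. The middle (232,211) and small (252,206) weights are next to it. Next I check this in a close crop and measure.

```bash
cat > h.py <<'E'
from cell import ctrl, optics, job
import cv2, numpy as np
from scipy.spatial.transform import Rotation as R
def T():
    s=ctrl.observe(); M=np.eye(4); M[:3,:3]=R.from_euler('xyz',s['orientation'],degrees=True).as_matrix(); M[:3,3]=s['tool_pos']; return M,s
def model(n,M=None):
    m=optics.camera_model(n)
    return m['intrinsics'], (m['cam_to_world'] if n!='wrist' else M@m['T_tool_cam'])
def pix2w(K,C,u,v,d):
    u=np.asarray(u,float);v=np.asarray(v,float)
    P=np.stack([(u-K[0,2])/K[0,0]*d,(v-K[1,2])/K[1,1]*d,d*np.ones_like(u)],-1)
    return P@C[:3,:3].T+C[:3,3]
def onplane(K,C,u,v,z):
    r=np.stack([(np.asarray(u,float)-K[0,2])/K[0,0],(np.asarray(v,float)-K[1,2])/K[1,1],np.ones_like(np.asarray(u,float))],-1)@C[:3,:3].T
    return C[:3,3]+r*((z-C[2,3])/r[...,2])[...,None]
def proj(K,C,P):
    p=(np.asarray(P,float)-C[:3,3])@C[:3,:3]; return p[...,:2]/p[...,2:]*[K[0,0],K[1,1]]+K[:2,2]
E
python3 - <<'E'
from h import *
for n in ("top","scene"):
    p,d=optics.snapshot(n)
    K,C=model(n)
    for t in ("weight_large","weight_middle","weight_small","weight_case","scale","platform","finger_well","tip_line","raised_end","forceps","stopper"):
        for r in optics.tip_of(n,t)[:3]:
            u,v=r['position'][0]*640,r['position'][1]*400
            dd=d[int(v),int(u)]
            print(n,t,round(r['score'],2),round(u),round(v),np.round(pix2w(K,C,u,v,dd),1))
p,d=optics.snapshot("top")
c=cv2.resize(p[165:265,170:290],None,fx=6,fy=6,interpolation=cv2.INTER_CUBIC)
cv2.imwrite("pics/crop_top.png",c[:,:,::-1])
p,d=optics.snapshot("scene")
c=cv2.resize(p[220:310,220:330],None,fx=6,fy=6,interpolation=cv2.INTER_CUBIC)
cv2.imwrite("pics/crop_scene.png",c[:,:,::-1])
E
```

```text
top weight_large 0.93 209 152 [660.8 315.7  15.6]
top weight_large 0.76 322 266 [398.8  45.6  10.7]
top weight_large 0.75 211 216 [505.1 291.3  42.5]
top weight_middle 0.72 231 211 [517.2 249.7  38.6]
top weight_small 0.48 249 208 [523.6 208.7  40.9]
top weight_case 0.7 235 213 [512.1 240.2  41.1]
top scale 0.64 408 214 [ 515.9 -145.1   33.8]
top platform 0.67 400 212 [ 520.3 -125.9   36.1]
top tip_line 0.84 214 217 [502.1 286.9  39.7]
top raised_end 0.6 206 199 [544.4 307.   39.1]
top forceps 0.43 315 231 [479.6  63.6  -1.7]
top stopper 0.54 318 174 [606.   57.9  25.6]
scene weight_large 0.95 206 254 [652.5 330.4  12. ]
scene weight_large 0.72 262 276 [485.9 306.4  40.3]
scene weight_middle 0.66 276 258 [509.3 251.2  38.6]
scene weight_middle 0.16 276 274 [475.2 281.3  36.9]
scene weight_small 0.72 289 243 [524.1 201.9  39.9]
scene weight_case 0.7 277 268 [486.5 268.   36.5]
scene weight_case 0.21 397 194 [ 481.3 -109.7   34.4]
scene scale 0.72 397 193 [ 483.6 -113.5   34.4]
scene platform 0.93 390 186 [ 512.6 -121.9   36.9]
scene finger_well 0.96 273 273 [477.1 286.5  40.5]
scene tip_line 0.66 262 275 [486.8 306.5  41.9]
scene tip_line 0.31 275 272 [479.5 279.7  38.3]
scene raised_end 0.81 244 266 [533.5 312.8  40.1]
scene forceps 0.62 350 238 [480.4  61.3  -4.1]
scene stopper 0.42 315 211 [597.8  56.9  11.8]
```

View pics/crop_top.png

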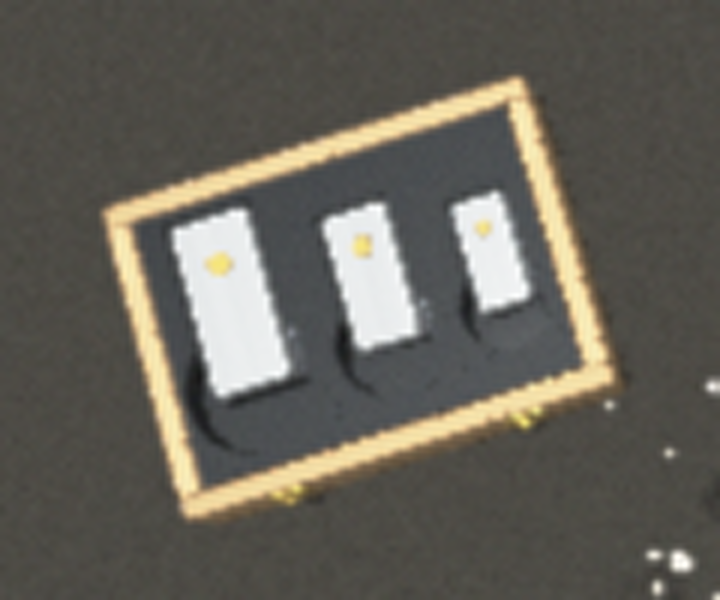

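View pics/crop_scene.png

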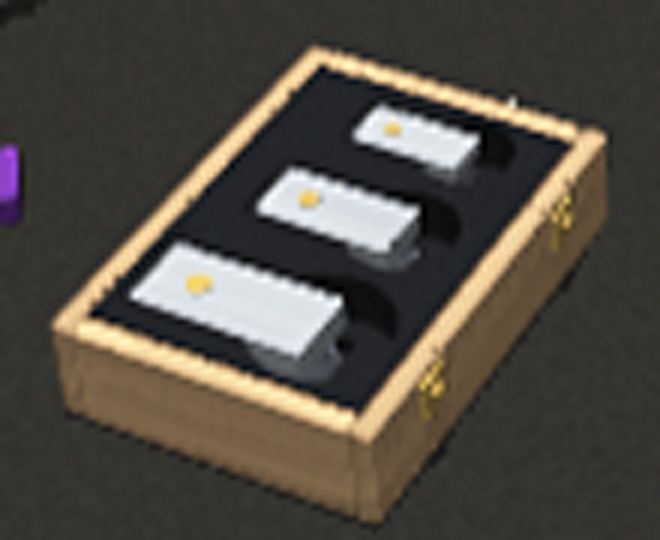

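The close crop shows the steel bar at top-picture pixels about (199–219, 200–231). Its brass plug is at the far end and the well is at the near end, so this is the right weight. The case's catches face the robot. Next I fit the poses.

```bash
python3 - <<'E'
from h import *
from scipy.optimize import least_squares
K,C=model("top")
def fit(model2d,w,name):
    # model: pts2d local -> world pts rigid
    def res(p):
        c,s=np.cos(p[2]),np.sin(p[2]); return (model2d@np.array([[c,s],[-s,c]])+p[:2]-w[:,:2]).ravel()
    r=least_squares(res,[500,250,.1]); print(name,np.round(r.x[:2],1),np.degrees(r.x[2]).round(2),'res',np.round(r.fun,1)); return r.x
def pts(a,x0,y0,z,f=6):
    a=np.array(a,float); return onplane(K,C,x0+(a[:,0]+.5)/f-.5,y0+(a[:,1]+.5)/f-.5,z)
case=fit(np.array([[55,82],[55,-82],[-67,-82],[-67,82.]]),pts([(103,213),(520,78),(617,378),(190,515)],170,165,42),'case')
bar=fit(np.array([[33,14.5],[33,-14.5],[-33,-14.5],[-33,14.5]]),pts([(172,232),(247,208),(291,375),(217,398)],170,165,42),'bar')
c,s=np.cos(case[2]),np.sin(case[2])
Rm=np.array([[c,-s],[s,c]])
d=Rm.T@(bar[:2]-case[:2]); print('bar in case',d)
# depth of case top
dd=np.load('top0.npy'); 
print('z case', [np.round(pix2w(K,C,u,v,dd[v,u]),1) for u,v in [(245,195),(220,185),(208,222)]])
p,_=optics.snapshot("top"); hsv=cv2.cvtColor(p,cv2.COLOR_RGB2HSV)
m=((hsv[:,:,0]>95)&(hsv[:,:,0]<112)&(hsv[:,:,1]>150)).astype('uint8'); m[:,:340]=0;m[:,438:]=0
cn=max(cv2.findContours(m,cv2.RETR_EXTERNAL,cv2.CHAIN_APPROX_NONE)[0],key=cv2.contourArea)[:,0]
w=onplane(K,C,cn[:,0],cn[:,1],37.)[:,:2].astype('float32'); print('platform',cv2.minAreaRect(w))
print('z plat',[np.round(pix2w(K,C,u,v,dd[v,u]),1) for u,v in [(400,212),(380,200),(420,230)]])
E
```

```text
case [516.2 253.9] 19.22 res [ 1.3  0.8  2.2 -0.9 -0.7 -0.6 -2.8  0.7]
bar [506.8 298.5] 18.39 res [ 0.5  0.2  0.3  0.1 -0.3 -0.6 -0.6  0.2]
bar in case [ 5.72378108 45.17198933]
z case [array([553.1, 219.3,  40.6]), array([584.6, 288.8,  -1.4]), array([491.5, 298.6,  39.8])]
platform ((443.8575134277344, -90.65907287597656), (2.1773288249969482, 0.0), 90.74044799804688)
z plat [array([ 519.3, -126. ,   37.1]), array([546.2, -82.4,  34.7]), array([ 480. , -169.4,   35. ])]
```

```bash
python3 - <<'E'
from h import *
M,s=T(); print(M.round(3),s['time'])
p=cv2.cvtColor(cv2.imread('pics/top0.png'),cv2.COLOR_BGR2HSV); print(p[212,400],p[190,380])
m=((abs(p[:,:,0].astype(int)-int(p[212,400,0]))<8)&(p[:,:,1]>100)).astype('uint8'); m[:,:340]=0;m[:,440:]=0
cn=max(cv2.findContours(m,cv2.RETR_EXTERNAL,cv2.CHAIN_APPROX_NONE)[0],key=cv2.contourArea)[:,0]
K,C=model("top")
w=onplane(K,C,cn[:,0],cn[:,1],37.)[:,:2].astype('float32'); print('platform',cv2.minAreaRect(w))
def rel(xyz,yawdeg,M=M):
    # tool x down, tool y at azimuth yaw
    a=np.radians(yawdeg); y=np.array([np.cos(a),np.sin(a),0]);x=np.array([0,0,-1.]);z=np.cross(x,y)
    R1=np.stack([x,y,z],1); return M[:3,:3].T@(np.array(xyz)-M[:3,3]), R.from_matrix(M[:3,:3].T@R1).as_rotvec()
print('now y azimuth',np.degrees(np.arctan2(M[1,1],M[0,1])), 'radial az', np.degrees(np.arctan2(M[1,3],M[0,3])))
for xyz,yaw in [((540,-250,240),0),((570,50,240),0),((480,270,200),108.7),((480,270,200),-71.3)]:
    a,b=rel(xyz,yaw); print(xyz,yaw,a.round(0),b.round(3))
E
```

```text
[[ 0.00000e+00  2.50000e-01 -9.68000e-01  1.56358e+02]
 [ 0.00000e+00 -9.68000e-01 -2.50000e-01 -6.05105e+02]
 [-1.00000e+00 -0.00000e+00 -0.00000e+00  2.48289e+02]
 [ 0.00000e+00  0.00000e+00  0.00000e+00  1.00000e+00]] 1.5
[ 96 142 243] [ 96 145 240]
platform ((517.0120849609375, -121.63731384277344), (141.70103454589844, 148.4381103515625), 5.97245454788208)
now y azimuth -75.51196674096934 radial az -75.51176027520592
(540, -250, 240) 0 [   8. -248. -460.] [-1.318 -0.     0.   ]
(570, 50, 240) 0 [   8. -531. -564.] [-1.318 -0.     0.   ]
(480, 270, 200) 108.7 [  48. -766. -532.] [3.068 0.    0.   ]
(480, 270, 200) -71.3 [  48. -766. -532.] [-0.074 -0.     0.   ]
```

Emit:
{"name": "move_arm", "arguments": {"commands": [[[0.008,-0.248,-0.46],[0,0,0],1],[[0.008,-0.248,-0.46],[0,0,0],1],[[0.008,-0.248,-0.46],[0,0,0],1],[[0.008,-0.248,-0.46],[0,0,0],1],[[0.008,-0.248,-0.46],[0,0,0],1],[[0.008,-0.248,-0.46],[0,0,0],1],[[0.008,-0.248,-0.46],[0,0,0],1],[[0.008,-0.248,-0.46],[0,0,0],1],[[0.008,-0.248,-0.46],[0,0,0],1],[[0.008,-0.248,-0.46],[0,0,0],1],[[0.008,-0.531,-0.564],[0,0,0],1],[[0.008,-0.531,-0.564],[0,0,0],1],[[0.008,-0.531,-0.564],[0,0,0],1],[[0.008,-0.531,-0.564],[0,0,0],1],[[0.008,-0.531,-0.564],[0,0,0],1],[[0.008,-0.531,-0.564],[0,0,0],1]], "newtons": 20}}

```text
time: 3.1
tool_pos: [566.9, 33.3, 240.7]
orientation: [152.1, 90.0, -13.5]
wrist_force: [1.6, -0.4, -0.2]
grip_width: 85.5
```

```bash
cat >> h.py <<'E'
def rel(xyz,yawdeg,M,pitch=0):
    a=np.radians(yawdeg); y=np.array([np.cos(a),np.sin(a),0]);x=np.array([0,0,-1.]);z=np.cross(x,y)
    R1=np.stack([x,y,z],1)@R.from_euler('y',pitch,degrees=True).as_matrix(); return M[:3,:3].T@(np.array(xyz)-M[:3,3]), R.from_matrix(M[:3,:3].T@R1).as_rotvec()
E
python3 - <<'E'
from h import *
M,s=T(); print(M[:3,3],s['time'],np.round(s['q'],1),s['grip_width'])
a,b=rel((473,287,200),-71.3,M); print(a.round(1),b.round(4))
E
```

```text
[566.88033723  33.30985319 240.71356906] 3.1 [ 13.4  16.9 -25.   87.6   7.3  77.1 -87.8] 85.45278150832289
[  40.6 -269.1   27.6] [-0.0739 -0.0007 -0.0004]
```

Emit:
{"name": "move_arm", "arguments": {"commands": [[[0.041,-0.269,0.028],[-0.074,0,0],-1],[[0.041,-0.269,0.028],[-0.074,0,0],-1],[[0.041,-0.269,0.028],[-0.074,0,0],-1],[[0.041,-0.269,0.028],[-0.074,0,0],-1],[[0.041,-0.269,0.028],[-0.074,0,0],-1],[[0.041,-0.269,0.028],[-0.074,0,0],-1],[[0.041,-0.269,0.028],[-0.074,0,0],-1],[[0.041,-0.269,0.028],[-0.074,0,0],-1],[[0.041,-0.269,0.028],[-0.074,0,0],-1],[[0.041,-0.269,0.028],[-0.074,0,0],-1]]}}

```text
time: 4.1
tool_pos: [473.7, 285.2, 199.7]
orientation: [136.9, 89.9, -24.5]
wrist_force: [-0.4, -0.2, 0.3]
grip_width: -0.1
```

```bash

python3 - <<'E'
from h import *
M,s=T(); print(M.round(3),s['time'],np.round(s['q'],1),s['grip_width'],s['wrist_force'])
p,d=optics.snapshot('wrist'); cv2.imwrite('pics/wrist1.png',p[:,:,::-1]); np.save('w1.npy',d); np.save('w1M.npy',M)
E
```

```text
[[ 1.00000e-03  3.18000e-01 -9.48000e-01  4.73656e+02]
 [-1.00000e-03 -9.48000e-01 -3.18000e-01  2.85214e+02]
 [-1.00000e+00  1.00000e-03 -1.00000e-03  1.99740e+02]
 [ 0.00000e+00  0.00000e+00  0.00000e+00  1.00000e+00]] 4.1 [  -6.9   17.9  -33.8   93.1   10.4   72.2 -114. ] -0.1104265527064821 [-0.37279236 -0.16929339  0.25325814]
```

View pics/wrist1.png

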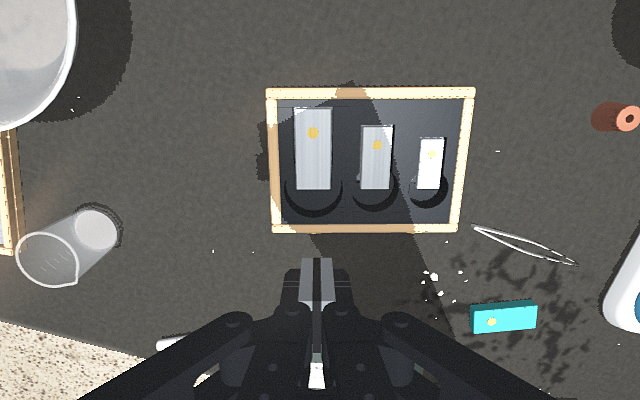

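The wrist picture shows the case seen squarely. The large bar's plug is at (313,132), its press end is at about row 190, and the round well lies below it. The closed fingertips are at (317,260).

```bash

python3 - <<'E'
from h import *
p=cv2.imread('pics/wrist1.png'); c=cv2.resize(p[75:245,255:485],None,fx=3.4,fy=3.4,interpolation=cv2.INTER_CUBIC); cv2.imwrite('pics/wcrop1.png',c)
E
```

```text
(no output)
```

View pics/wcrop1.png

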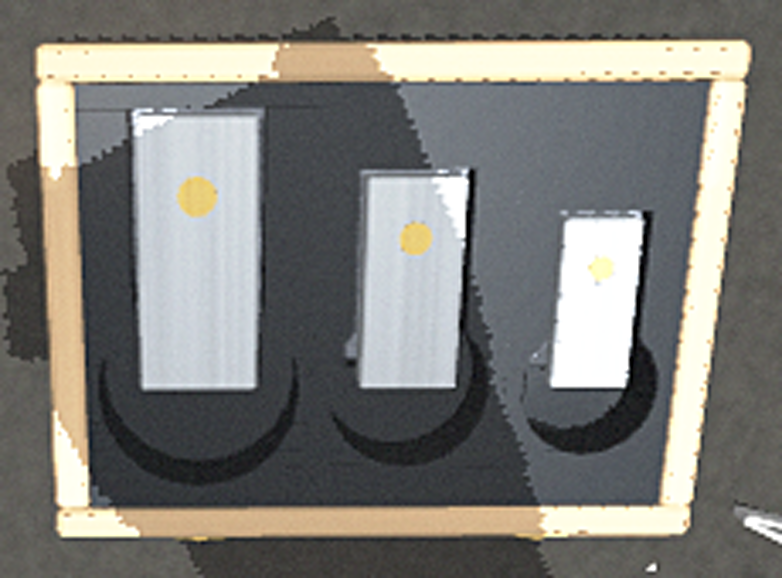

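```bash

python3 - <<'E'
from h import *
from scipy.optimize import least_squares
M=np.load('w1M.npy'); K,C=model('wrist',M); d=np.load('w1.npy')
def fit(m2,a,name,z=42.):
    a=np.array(a,float); w=onplane(K,C,255+(a[:,0]+.5)/3.4-.5,75+(a[:,1]+.5)/3.4-.5,z)
    def res(p):
        c,s=np.cos(p[2]),np.sin(p[2]); return (m2@np.array([[c,s],[-s,c]])+p[:2]-w[:,:2]).ravel()
    r=least_squares(res,[500,250,.3]); print(name,np.round(r.x[:2],1),np.degrees(r.x[2]).round(2),'res',np.round(r.fun,1)); return r.x
case=fit(np.array([[55,82],[55,-82],[-67,-82],[-67,82.]]),[(37,44),(751,42),(690,537),(58,537)],'case')
bar=fit(np.array([[33,14.5],[33,-14.5],[-33,-14.5],[-33,14.5]]),[(132,112),(263,112),(258,388),(141,389)],'bar')
c,s=np.cos(case[2]),np.sin(case[2]); Rm=np.array([[c,-s],[s,c]])
print('bar in case',Rm.T@(bar[:2]-case[:2]))
for u,v in [(313,170),(340,120),(400,93),(377,160)]: print(np.round(pix2w(K,C,u,v,d[v,u]),1))
print('tip px depth', d[255:275:4,305].round(0), d[255:275:4,327].round(0))
M2,st=T()
th=np.radians(18.9)
P=bar[:2]-36*np.array([np.cos(bar[2]),np.sin(bar[2])]); print('press',P)
for z in (70,62): a,b=rel((*P,z),np.degrees(bar[2])-90,M2); print(z,a.round(1),b.round(4))
E
```

```text
case [513.9 254.3] 18.64 res [ 0.3  1.1  1.  -1.  -0.3 -0.2 -1.   0.2]
bar [505.7 298.7] 18.71 res [ 0.1 -0.6 -0.1  0.6 -0.1 -0.   0.1  0. ]
bar in case [ 6.47466383 44.75404074]
[489.7 293.5  41.5]
[534.9 285.9  42.1]
[568.6 248.9  43.3]
[514.3 246.1  41.3]
tip px depth [359. 153. 148. 145. 142.] [358. 152. 150. 146. 142.]
press [471.64719151 287.19000858]
70 [129.7  -2.4   1.4] [-0.0028 -0.001  -0.0009]
62 [137.7  -2.4   1.4] [-0.0028 -0.001  -0.0009]
```

Emit:
{"name": "move_arm", "arguments": {"commands": [[[0.05,-0.002,0.001],[0,0,0],-1],[[0.1,-0.002,0.001],[0,0,0],-1],[[0.125,-0.002,0.001],[0,0,0],-1],[[0.135,-0.002,0.001],[0,0,0],-1],[[0.137,-0.002,0.001],[0,0,0],-1],[[0.139,-0.002,0.001],[0,0,0],-1],[[0.141,-0.002,0.001],[0,0,0],-1],[[0.143,-0.002,0.001],[0,0,0],-1],[[0.145,-0.002,0.001],[0,0,0],-1],[[0.147,-0.002,0.001],[0,0,0],-1]]}}

```text
time: 5.15
tool_pos: [472.4, 287.0, 53.0]
orientation: [155.4, 89.9, -6.1]
wrist_force: [0.5, -0.1, -0.7]
grip_width: 0.2
```

Emit:
{"name": "move_arm", "arguments": {"commands": [[[0.002,0,0],[0,0,0],-1],[[0.004,0,0],[0,0,0],-1],[[0.006,0,0],[0,0,0],-1],[[0.0075,0,0],[0,0,0],-1],[[0.0075,0,0],[0,0,0],-1],[[0.0075,0,0],[0,0,0],-1]]}}

```text
time: 5.75
tool_pos: [472.4, 287.0, 45.7]
orientation: [153.2, 89.9, -8.2]
wrist_force: [-1.1, -0.4, 4.1]
grip_width: -0.1
```

```bash

python3 - <<'E'
from h import *
M,s=T(); print(M[:3,3],s['time'],s['wrist_force'])
p,d=optics.snapshot('scene'); 
c=cv2.resize(p[220:310,220:330],None,fx=6,fy=6,interpolation=cv2.INTER_CUBIC)
cv2.imwrite('pics/scene2.png',c[:,:,::-1])
E
```

```text
[472.38304147 287.04590504  45.72300132] 5.75 [-1.14328162 -0.39893891  4.113727  ]
```

View pics/scene2.png

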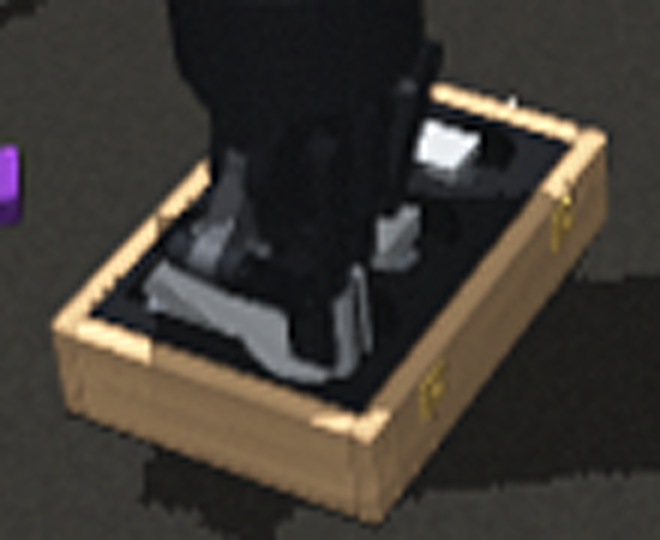

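The crop shows the bar tipped with its +x end raised, at about (150–230, 265–330) in the crop. The wrist reads 4 N, so it is resting on the slope. I retract and look.

Emit:
{"name": "move_arm", "arguments": {"commands": [[[-0.005,0,0],[0,0,0],-1],[[-0.03,0,0],[0,0,0],-1],[[-0.08,0,0.0],[0,0,0],-1],[[-0.11,0,0],[0,0,0],1],[[-0.11,0,0],[0,0,0],1],[[-0.11,0,0],[0,0,0],1]]}}

```text
time: 6.4
tool_pos: [472.5, 287.2, 156.4]
orientation: [166.5, 89.8, 5.0]
wrist_force: [0.2, -1.0, -0.5]
grip_width: 43.3
```

```bash

python3 - <<'E'
from h import *
M,s=T(); print(M[:3,3],s['time'],s['wrist_force'],s['grip_width'])
p,d=optics.snapshot('wrist'); np.save('w3.npy',d); np.save('w3M.npy',M); cv2.imwrite('pics/wrist3.png',p[:,:,::-1])
c=cv2.resize(p[20:220,230:470],None,fx=3,fy=3,interpolation=cv2.INTER_CUBIC)
cv2.imwrite('pics/wrist3c.png',c[:,:,::-1])
E
```

```text
[472.53895149 287.19838199 156.36375073] 6.4 [ 0.24353238 -1.04116219 -0.48854113] 43.3455935765218
```

View pics/wrist3c.png

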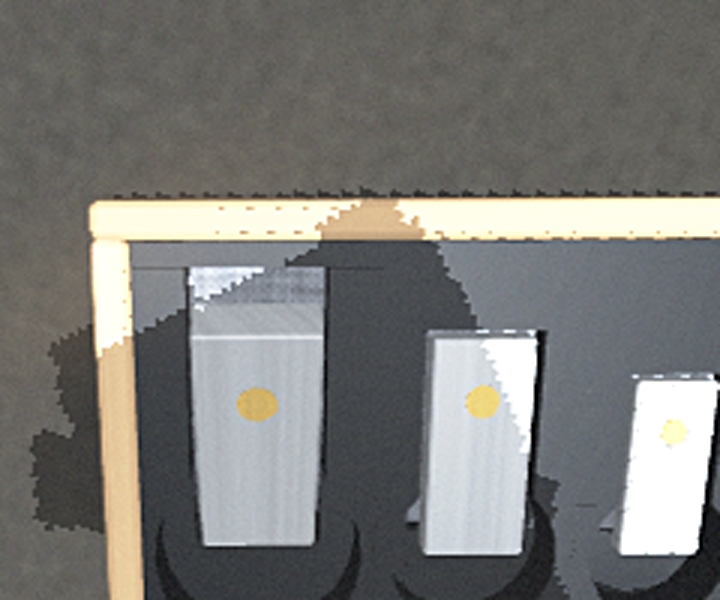

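The picture shows the bar tipped. Its end face is at crop rows 305–335, the top face at rows 338–545, and the smaller weights are untouched. Next I measure the tilt and end position from the depth.

```bash

python3 - <<'E'
from h import *
M=np.load('w3M.npy'); K,C=model('wrist',M); d=np.load('w3.npy')
case=np.array([513.9,254.3]); th=np.radians(18.7); Rm=np.array([[np.cos(th),-np.sin(th)],[np.sin(th),np.cos(th)]])
def reg(x0,x1,y0,y1):
    u,v=np.meshgrid(np.arange(230+x0//3,230+x1//3),np.arange(20+y0//3,20+y1//3)); 
    P=pix2w(K,C,u.ravel(),v.ravel(),d[v,u].ravel()[:,None]*1.0) if 0 else np.stack([ (u-K[0,2])/K[0,0]*d[v,u],(v-K[1,2])/K[1,1]*d[v,u],d[v,u]],-1).reshape(-1,3)@C[:3,:3].T+C[:3,3]
    Q=P.copy(); Q[:,:2]=(P[:,:2]-case)@Rm; return Q
Q=reg(215,305,350,535)
A=np.c_[Q[:,0],Q[:,1],np.ones(len(Q))]; k,*_=np.linalg.lstsq(A,Q[:,2],rcond=None); print('slope',k,'tilt',np.degrees(np.arctan(k[0])), 'rms',np.std(Q[:,2]-A@k),'y mean',Q[:,1].mean())
E=reg(205,310,312,330); A2=np.c_[E[:,2],np.ones(len(E))]
print('end face x range',np.percentile(E[:,0],[5,50,95]).round(1),'z',np.percentile(E[:,2],[5,50,95]).round(1), 'k',np.linalg.lstsq(A2,E[:,0],rcond=None)[0])
# upper edge line: intersect pixel row 338 with plane (world)
for (x,y) in [(192,338),(323,338),(202,546),(316,546)]:
    u=230+(x+.5)/3-.5; v=20+(y+.5)/3-.5
    r=np.array([(u-K[0,2])/K[0,0],(v-K[1,2])/K[1,1],1])@C[:3,:3].T; o=C[:3,3]
    ro=np.r_[Rm.T@r[:2],r[2]]; oo=np.r_[Rm.T@(o[:2]-case),o[2]]
    t=(k[0]*oo[0]+k[1]*oo[1]+k[2]-oo[2])/(ro[2]-k[0]*ro[0]-k[1]*ro[1]); print((oo+t*ro).round(1))
E
```

```text
slope [ 6.58019566e-01 -1.06413763e-03  4.16452032e+01] tilt 33.34569873631483 rms 8.440193963586566 y mean 44.911384962978836
end face x range [28.3 29.8 31.1] z [49.1 52.  54.8] k [ 0.0817294  25.47749661]
[26.8 58.5 59.2]
[26.7 31.  59.2]
[-30.6  59.6  21.4]
[-30.8  29.8  21.4]
```

```bash

python3 - <<'E'
from h import *
M=np.load('w3M.npy'); K,C=model('wrist',M); d=np.load('w3.npy')
case=np.array([513.9,254.3]); th=np.radians(18.7); Rm=np.array([[np.cos(th),-np.sin(th)],[np.sin(th),np.cos(th)]])
u,v=np.meshgrid(np.arange(304,330),np.arange(137,199)); dd=d[v,u]
P=np.stack([(u-K[0,2])/K[0,0]*dd,(v-K[1,2])/K[1,1]*dd,dd],-1).reshape(-1,3); P=P[P[:,2]>0]@C[:3,:3].T+C[:3,3]
Q=np.c_[(P[:,:2]-case)@Rm,P[:,2]]
k=np.polyfit(Q[:,0],Q[:,2],1)
for _ in range(8):
    r=Q[:,2]-np.polyval(k,Q[:,0]); g=abs(r)<2.5; k=np.polyfit(Q[g,0],Q[g,2],1)
print(len(Q),g.sum(),k,np.degrees(np.arctan(k[0])),'z at 27.5',np.polyval(k,27.5),'z range',Q[g,2].min(),Q[g,2].max(),'x',Q[g,0].max())
M2,s=T()
tip=lambda w:(case+Rm@np.array([w[0],w[1]])).tolist()
n=np.array([.5,-.866])
for back in (60,20,0):
    w=np.array([15.85,63.7])-back*n; xy=tip((w[0],44.8))
    for pit in (-30,):
        a,b=rel((*xy,w[1]),-71.3,M2,pit); 
        y=-71.3; 
        print(back,np.round(xy,1),w[1].round(1),a.round(1),b.round(3))
ax=M2[:3,:3]@R.from_euler('y',-30,degrees=True).as_matrix()[:,0]; print('tool x world',ax, 'case', Rm.T@ax[:2])
E
```

```text
1609 1609 [ 0.57874968 41.32444792] 30.060098866304745 z at 27.5 57.240064154908886 z range 24.83186316826658 55.99419069623568 x 23.466888351233102
60 [486.1 292.2] 115.7 [ 39.5  -0.8 -15.2] [-0.003 -0.525 -0.001]
20 [505.1 298.6] 81.0 [ 74.2  -0.9 -35.1] [-0.003 -0.525 -0.001]
0 [514.5 301.8] 63.7 [ 91.5  -0.9 -45.1] [-0.003 -0.525 -0.001]
tool x world [-0.47262761 -0.1597389  -0.86666408] case [-4.98892091e-01  2.24225014e-04]
```

Emit:
{"name": "move_arm", "arguments": {"commands": [[[0.01,-0.001,-0.004],[0,0.14,0],0.15],[[0.02,-0.001,-0.008],[0,0.28,0],0.15],[[0.03,-0.001,-0.012],[0,0.42,0],0.15],[[0.0395,-0.001,-0.015],[0,0.524,0],0.15],[[0.0395,-0.001,-0.015],[0,0.524,0],0.15],[[0.0395,-0.001,-0.015],[0,0.524,0],0.15]]}}

```text
time: 7.05
tool_pos: [485.1, 292.0, 114.8]
orientation: [179.7, 60.2, 18.3]
wrist_force: [-0.5, 0.7, 0.7]
grip_width: 49.2
```

```bash

python3 - <<'E'
from h import *
M,s=T(); print(M.round(3),s['time'],s['wrist_force'],s['grip_width'],np.round(s['q'],1))
case=np.array([513.9,254.3]); th=np.radians(18.7); Rm=np.array([[np.cos(th),-np.sin(th)],[np.sin(th),np.cos(th)]])
n=np.array([.5,-.866])
print('case',Rm.T@M[:2,0],Rm.T@M[:2,1])
for back in (20,0):
    w=np.array([15.85,63.7])-back*n; xy=case+Rm@np.array([w[0],44.8])
    a,b=rel((*xy,w[1]),-71.3,M,30); print(back,a.round(1),b.round(3))
p,d=optics.snapshot('wrist'); cv2.imwrite('pics/wrist4.png',p[:,:,::-1])
E
```

```text
[[ 4.72000e-01  3.19000e-01 -8.22000e-01  4.85127e+02]
 [ 1.56000e-01 -9.48000e-01 -2.78000e-01  2.91972e+02]
 [-8.67000e-01  3.00000e-03 -4.97000e-01  1.14762e+02]
 [ 0.00000e+00  0.00000e+00  0.00000e+00  1.00000e+00]] 7.05 [-0.51093188  0.74426431  0.69112377] 49.16387504441958 [ -12.3    7.5  -30.   122.8   34.5   26.9 -140.3]
case [ 0.49743829 -0.00321918] [-0.00175693 -0.9999948 ]
20 [39.7 -0.  -1.5] [-0.     0.003 -0.003]
0 [59.7 -0.1 -1.5] [-0.     0.003 -0.003]
```

View pics/wrist4.png

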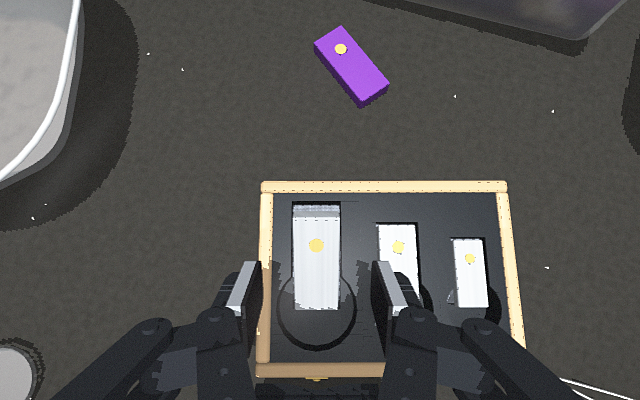

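The fingers straddle the bar, which is centred at column 316. The jaw pads are at columns 245 and 390. I advance along the tool and close.

Emit:
{"name": "move_arm", "arguments": {"commands": [[[0.02,0,-0.001],[0,0,0],0.15],[[0.04,0,-0.0015],[0,0,0],0.15],[[0.05,0,-0.0015],[0,0,0],0.15],[[0.056,0,-0.0015],[0,0,0],0.15],[[0.0595,0,-0.0015],[0,0,0],0.15],[[0.0595,0,-0.0015],[0,0,0],0.15]]}}

```text
time: 7.7
tool_pos: [516.5, 302.7, 65.4]
orientation: [179.9, 60.0, 18.4]
wrist_force: [0.2, -0.1, 0.9]
grip_width: 48.8
```

```bash

python3 - <<'E'
from h import *
M,s=T(); print(M[:3,3],s['time'],s['wrist_force'],s['grip_width'])
p,d=optics.snapshot('wrist'); cv2.imwrite('pics/wrist5.png',p[:,:,::-1])
E
```

```text
[516.48809666 302.74402953  65.4456888 ] 7.7 [ 0.15734428 -0.09157966  0.9042114 ] 48.75577937079054
```

View pics/wrist5.png

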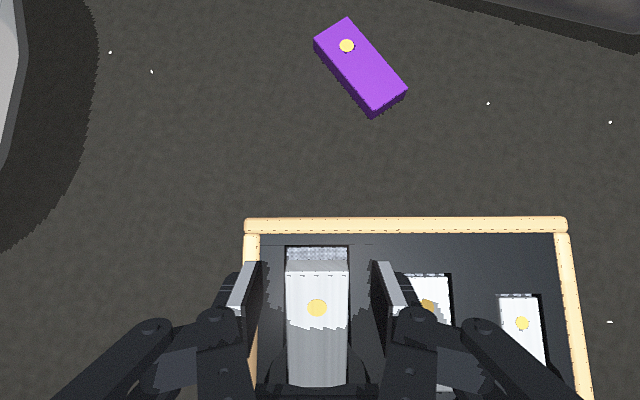

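Emit:
{"name": "move_arm", "arguments": {"commands": [[[0.0,0,0.0025],[0,0,0],0.15],[[0.0,0,0.0025],[0,0,0],0.15],[[0.0,0,0.0025],[0,0,0],-0.2],[[0.0,0,0.0025],[0,0,0],-1],[[0.0,0,0.0025],[0,0,0],-1],[[0.0,0,0.0025],[0,0,0],-1],[[0.0,0,0.0025],[0,0,0],-1],[[0.0,0,0.0025],[0,0,0],-1]], "newtons": 60}}

```text
time: 8.55
tool_pos: [514.5, 302.1, 64.7]
orientation: [179.9, 60.0, 18.4]
wrist_force: [0.6, -1.0, 4.1]
grip_width: 25.8
```

```bash

python3 - <<'E'
from h import *
M,s=T(); print(M.round(3),s['time'],s['wrist_force'],s['grip_width'])
print('up in tool', M[:3,:3].T@[0,0,100.])
E
```

```text
[[ 4.75000e-01  3.18000e-01 -8.21000e-01  5.14486e+02]
 [ 1.58000e-01 -9.48000e-01 -2.76000e-01  3.02143e+02]
 [-8.66000e-01  1.00000e-03 -5.00000e-01  6.47340e+01]
 [ 0.00000e+00  0.00000e+00  0.00000e+00  1.00000e+00]] 8.55 [ 0.58480116 -0.97467594  4.09453346] 25.7904844527688
up in tool [-86.5969459    0.11814042 -50.00954912]
```

The opening reads 25.8 mm where 29 mm was expected, so I check before lifting.

```bash

python3 - <<'E'
from h import *
p,d=optics.snapshot('wrist'); c=cv2.resize(p[200:400,200:440],None,fx=3,fy=3,interpolation=cv2.INTER_CUBIC); cv2.imwrite('pics/wrist6.png',c[:,:,::-1])
p,d=optics.snapshot('scene'); c=cv2.resize(p[200:310,200:330],None,fx=5,fy=5,interpolation=cv2.INTER_CUBIC); cv2.imwrite('pics/scene6.png',c[:,:,::-1]); print(ctrl.observe()['grip_width'])
E
```

```text
26.10061887713955
```

View pics/wrist6.png

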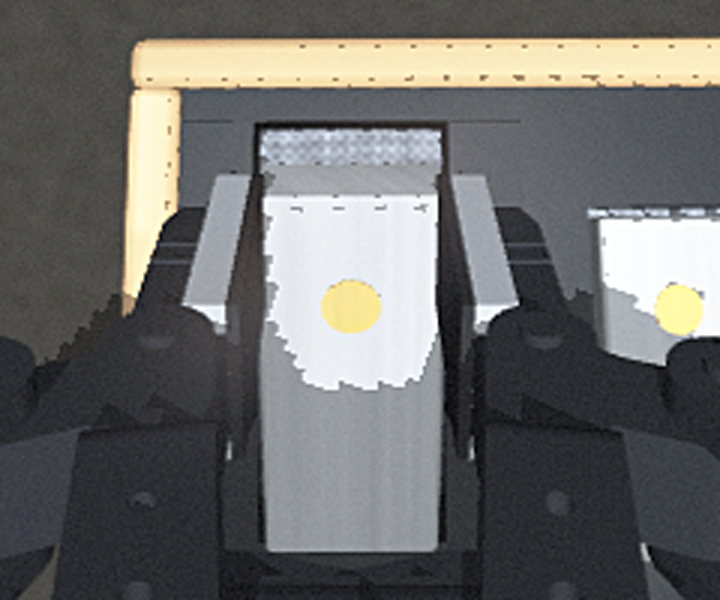

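View pics/scene6.png

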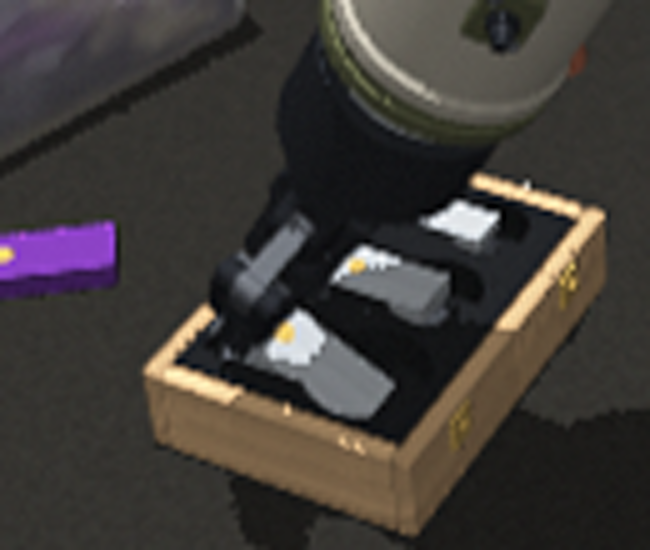

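The pads bear on the sides of the raised end, and the width reading is probably pad compliance. I make a small slow test lift.

Emit:
{"name": "move_arm", "arguments": {"commands": [[[-0.0017,0,-0.001],[0,0,0],-1],[[-0.0043,0,-0.0025],[0,0,0],-1],[[-0.0087,0,-0.005],[0,0,0],-1],[[-0.013,0,-0.0075],[0,0,0],-1],[[-0.013,0,-0.0075],[0,0,0],-1]]}}

```text
time: 9.15
tool_pos: [514.9, 302.5, 80.7]
orientation: [179.9, 59.9, 18.4]
wrist_force: [0.3, 0.5, -2.4]
grip_width: 26.0
```

```bash

python3 - <<'E'
from h import *
M,s=T(); print(M[:3,3],s['time'],s['wrist_force'],s['grip_width'])
p,d=optics.snapshot('wrist'); c=cv2.resize(p[200:400,200:440],None,fx=3,fy=3,interpolation=cv2.INTER_CUBIC); cv2.imwrite('pics/wrist7.png',c[:,:,::-1])
E
```

```text
[514.88044653 302.47154289  80.72292021] 9.15 [ 0.33845361  0.45545799 -2.40644399] 26.037043479066988
```

View pics/wrist7.png

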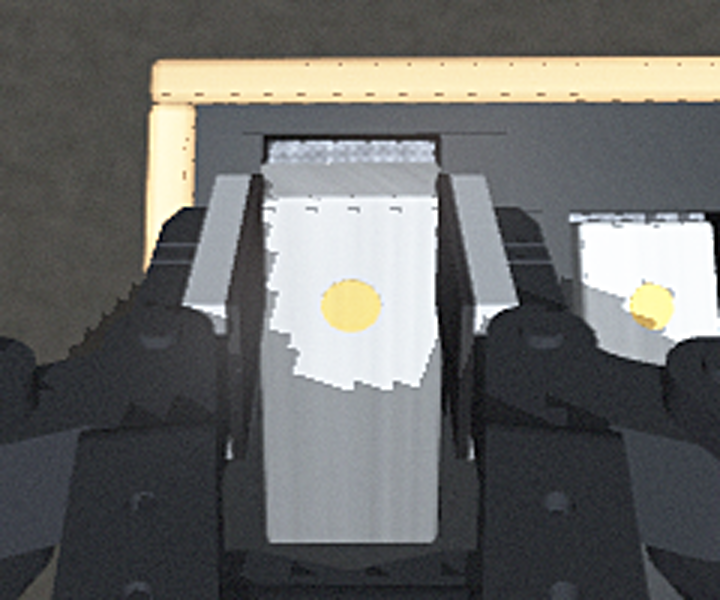

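The bar rose with the gripper and the wrist reads −2.4 N, about the bar's weight. I lift it well clear.

Emit:
{"name": "move_arm", "arguments": {"commands": [[[-0.013,0,-0.0075],[0,0,0],-1],[[-0.03,0,-0.0175],[0,0,0],-1],[[-0.05,0,-0.029],[0,0,0],-1],[[-0.07,0,-0.04],[0,0,0],-1],[[-0.087,0,-0.05],[0,0,0],-1],[[-0.087,0,-0.05],[0,0,0],-1],[[-0.087,0,-0.05],[0,0,0],-1]]}}

```text
time: 9.9
tool_pos: [514.5, 301.9, 180.3]
orientation: [179.9, 59.9, 18.4]
wrist_force: [-0.1, -1.0, -1.6]
grip_width: 26.0
```

```bash

python3 - <<'E'
from h import *
M,s=T(); print(M[:3,3],s['time'],s['wrist_force'],s['grip_width'],np.round(s['q'],1))
a,b=rel((542.1,-113.5,150),-71.3,M,0); print(a.round(1),b.round(3))
a,b=rel((520,220,180),-71.3,M,0); print(a.round(1),b.round(3))
E
```

```text
[514.46293816 301.87766662 180.32757259] 9.9 [-0.09198144 -0.99304588 -1.56143008] 26.04294986558697 [  -7.3    5.6  -33.5  115.    24.8   34.4 -128.8]
[-26.1 402.7 106.7] [-0.003 -0.525 -0.002]
[-10.   79.4  18.1] [-0.003 -0.525 -0.002]
```

Emit:
{"name": "move_arm", "arguments": {"commands": [[[-0.002,0.02,0.005],[0,-0.09,0],-1],[[-0.004,0.055,0.014],[0,-0.18,0],-1],[[-0.006,0.09,0.024],[0,-0.27,0],-1],[[-0.008,0.125,0.033],[0,-0.36,0],-1],[[-0.01,0.16,0.042],[0,-0.45,0],-1],[[-0.013,0.195,0.052],[0,-0.525,0],-1],[[-0.015,0.23,0.061],[-0.003,-0.525,-0.002],-1],[[-0.017,0.265,0.07],[-0.003,-0.525,-0.002],-1],[[-0.019,0.3,0.079],[-0.003,-0.525,-0.002],-1],[[-0.022,0.335,0.089],[-0.003,-0.525,-0.002],-1],[[-0.024,0.37,0.098],[-0.003,-0.525,-0.002],-1],[[-0.025,0.39,0.103],[-0.003,-0.525,-0.002],-1],[[-0.026,0.403,0.107],[-0.003,-0.525,-0.002],-1],[[-0.026,0.403,0.107],[-0.003,-0.525,-0.002],-1],[[-0.026,0.403,0.107],[-0.003,-0.525,-0.002],-1]]}}

```text
time: 11.4
tool_pos: [541.8, -112.5, 149.0]
orientation: [-43.5, 89.9, 155.2]
wrist_force: [0.4, -0.3, -0.7]
grip_width: 26.0
```

```bash

python3 - <<'E'
from h import *
M,s=T(); print(M.round(3),s['time'],s['wrist_force'],s['grip_width'],np.round(s['q'],1))
p,d=optics.snapshot('wrist'); cv2.imwrite('pics/wrist8.png',p[:,:,::-1]); np.save('w8.npy',d); np.save('w8M.npy',M)
p,d=optics.snapshot('scene'); cv2.imwrite('pics/scene8.png',p[:,:,::-1])
E
```

```text
[[-1.00000e-03  3.21000e-01 -9.47000e-01  5.41770e+02]
 [ 1.00000e-03 -9.47000e-01 -3.21000e-01 -1.12459e+02]
 [-1.00000e+00 -1.00000e-03  1.00000e-03  1.49001e+02]
 [ 0.00000e+00  0.00000e+00  0.00000e+00  1.00000e+00]] 11.4 [ 0.37191152 -0.2769131  -0.73827896] 25.95865832295635 [ 24.9  18.6 -20.1  97.1   6.9  65.6 -68.3]
```

View pics/wrist8.png

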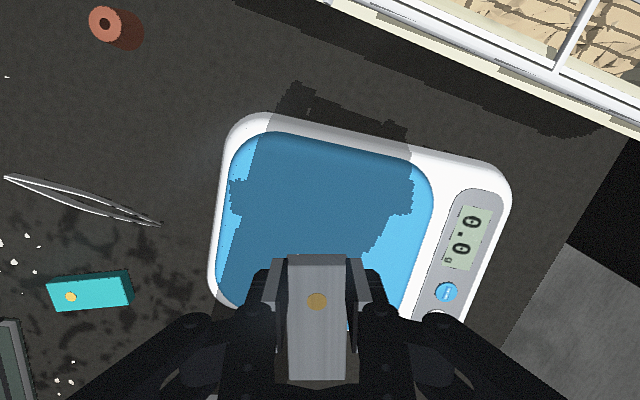

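View pics/scene8.png

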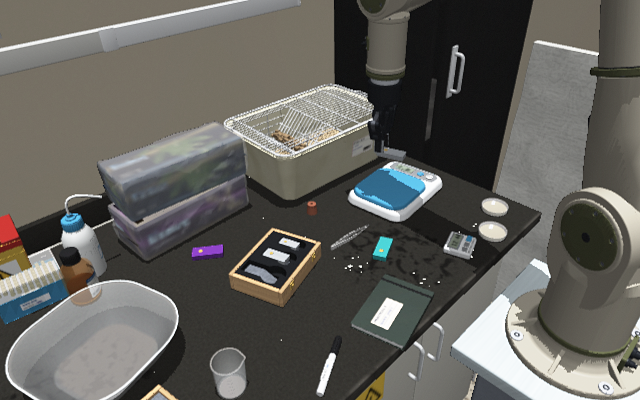

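The bar is held level over the scale. In the wrist picture its top face spans about (288–346, 262–380) with the plug at (317,301). Next I measure the bar's attitude in the tool frame and the platform centre.

```bash

python3 - <<'E'
from h import *
M=np.load('w8M.npy'); K,C=model('wrist',M); d=np.load('w8.npy'); Tc=optics.camera_model('wrist')['T_tool_cam']
u,v=np.meshgrid(np.arange(293,341),np.arange(268,372)); dd=d[v,u]
P=np.stack([(u-K[0,2])/K[0,0]*dd,(v-K[1,2])/K[1,1]*dd,dd],-1).reshape(-1,3); P=P[P[:,2]>0]@Tc[:3,:3].T+Tc[:3,3]
A=np.c_[P[:,1:],np.ones(len(P))]; k=np.linalg.lstsq(A,P[:,0],rcond=None)[0]
for _ in range(5):
    g=abs(P[:,0]-A@k)<2; k=np.linalg.lstsq(A[g],P[g,0],rcond=None)[0]
print('x=ay+bz+c',k,'tilt deg y,z',np.degrees(np.arctan(k[:2])),g.mean(), len(P))
for (a,b) in [(288,262),(346,262),(344,380),(289,380),(317,301)]:
    r=np.array([(a-K[0,2])/K[0,0],(b-K[1,2])/K[1,1],1])@Tc[:3,:3].T; o=Tc[:3,3]
    t=(k[0]*o[1]+k[1]*o[2]+k[2]-o[0])/(r[0]-k[0]*r[1]-k[1]*r[2]); print((a,b),(o+t*r).round(1))
for a,b in [(350,170),(260,170),(300,230),(420,220)]: print('plat',pix2w(K,C,a,b,d[b,a]).round(1))
h=cv2.cvtColor(cv2.imread('pics/wrist8.png'),cv2.COLOR_BGR2HSV)
m=((h[:,:,0]>90)&(h[:,:,0]<112)&(h[:,:,1]>90)).astype('uint8')
m[:,455:]=0; m[:,:200]=0
cn=max(cv2.findContours(m,cv2.RETR_EXTERNAL,cv2.CHAIN_APPROX_NONE)[0],key=cv2.contourArea)[:,0]
w=onplane(K,C,cn[:,0],cn[:,1],37.)[:,:2]; 
th=np.radians(6.0); q=w@np.array([[np.cos(th),-np.sin(th)],[np.sin(th),np.cos(th)]])
print('platform extents in its axes',np.percentile(q,[0.5,99.5],axis=0).round(1))
c=np.array([517,-121.6]); print('prior centre', c@np.array([[np.cos(th),-np.sin(th)],[np.sin(th),np.cos(th)]]))
p,dt=optics.snapshot('top')
E
```

```text
x=ay+bz+c [4.39734287e-03 1.71685941e-02 1.35687232e+01] tilt deg y,z [0.25194756 0.98359135] 0.9997989545637314 4974
(288, 262) [ 13.4 -12.6  -7.6]
(346, 262) [13.5 13.1 -7.5]
(344, 380) [14.7 13.9 59.6]
(289, 380) [ 14.5 -14.   59.5]
(317, 301) [13.8  0.2 12.7]
plat [ 575.4 -125.5   37.3]
plat [555.2 -66.3  36.4]
plat [ 521.8 -106.3   37.9]
plat [ 557.  -186.5   37.5]
platform extents in its axes [[ 433.5 -250.5]
 [ 574.7 -102.5]]
prior centre [ 501.45715877 -174.97507799]
```

Bar level within 1° (tilt along its length +0.98°, corrected below), centre 26.5 mm along tool z. Two platform-centre measurements agree within 3 mm. Now I lower it.

Emit:
{"name": "move_arm", "arguments": {"commands": [[[0.03,0.002,-0.001],[0,-0.017,0],-1],[[0.06,0.002,-0.001],[0,-0.017,0],-1],[[0.072,0.002,-0.001],[0,-0.017,0],-1],[[0.077,0.002,-0.001],[0,-0.017,0],-1],[[0.079,0.002,-0.001],[0,-0.017,0],-1],[[0.081,0.002,-0.001],[0,-0.017,0],-1],[[0.082,0.002,-0.001],[0,-0.017,0],-1],[[0.082,0.002,-0.001],[0,-0.017,0],-1]]}}

```text
time: 12.35
tool_pos: [544.2, -113.6, 68.4]
orientation: [1.3, 89.1, -159.9]
wrist_force: [-0.1, -0.3, -2.4]
grip_width: 26.1
```

```bash

python3 - <<'E'
from h import *
M,s=T(); print(M[:3,3],s['time'],s['wrist_force'],s['grip_width'])
p,d=optics.snapshot('scene'); c=cv2.resize(p[130:230,330:460],None,fx=5,fy=5,interpolation=cv2.INTER_CUBIC); cv2.imwrite('pics/scene9.png',c[:,:,::-1])
E
```

```text
[ 544.19520208 -113.58830733   68.44794809] 12.35 [-0.10122622 -0.34507157 -2.37157692] 26.14492000765435
```

View pics/scene9.png

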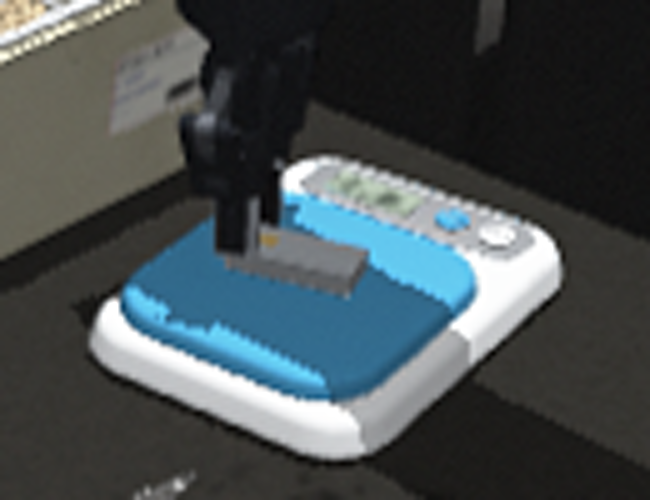

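The bar is held flat a few mm over the platform, near its middle. I lower it in 1 mm steps.

Emit:
{"name": "move_arm", "arguments": {"commands": [[[0.001,0,0],[0,0,0],-1],[[0.002,0,0],[0,0,0],-1],[[0.003,0,0],[0,0,0],-1],[[0.004,0,0],[0,0,0],-1],[[0.004,0,0],[0,0,0],-1]]}}

```text
time: 12.9
tool_pos: [543.9, -113.6, 64.1]
orientation: [0.2, 89.1, -161.0]
wrist_force: [-0.3, -1.2, -1.2]
grip_width: 25.9
```

Emit:
{"name": "move_arm", "arguments": {"commands": [[[0.0005,0,0],[0,0,0],-1],[[0.001,0,0],[0,0,0],-1],[[0.001,0,0],[0,0,0],-1]]}}

```text
time: 13.2
tool_pos: [543.9, -113.5, 63.4]
orientation: [0.4, 89.1, -160.7]
wrist_force: [-1.7, 0.1, 1.0]
grip_width: 25.8
```

Emit:
{"name": "move_arm", "arguments": {"commands": [[[0.0005,0,0],[0,0,0],-1],[[0.001,0,0],[0,0,0],-1],[[0.001,0,0],[0,0,0],-1]]}}

```text
time: 13.5
tool_pos: [544.0, -113.5, 63.3]
orientation: [1.9, 89.1, -159.2]
wrist_force: [-5.0, 1.0, 9.1]
grip_width: 25.6
```

The 9 N reading is firm contact. I ease off slightly and open the jaws.

Emit:
{"name": "move_arm", "arguments": {"commands": [[[-0.0005,0,0],[0,0,0],-1],[[-0.0005,0,0],[0,0,0],-0.2],[[-0.0005,0,0],[0,0,0],0.1],[[-0.0005,0,0],[0,0,0],0.2],[[-0.0005,0,0],[0,0,0],0.2],[[-0.0005,0,0],[0,0,0],0.2]]}}

```text
time: 14.1
tool_pos: [544.0, -113.5, 63.7]
orientation: [1.8, 89.1, -159.4]
wrist_force: [-0.7, 0.5, 0.3]
grip_width: 51.1
```

```bash

python3 - <<'E'
from h import *
M,s=T(); print(M[:3,3],s['time'],s['wrist_force'],s['grip_width'])
p,d=optics.snapshot('wrist'); cv2.imwrite('pics/wrist10.png',p[150:,150:490][:,:,::-1])
E
```

```text
[ 543.9951574  -113.52808924   63.72346497] 14.1 [-0.6509292   0.46530576  0.26299898] 51.137819360856874
```

View pics/wrist10.png

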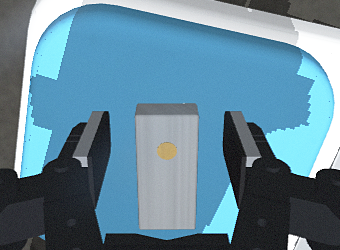

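The bar is released. It lies at (135–197, 103–229) in the crop with clear gaps to both jaws. I retract straight up.

Emit:
{"name": "move_arm", "arguments": {"commands": [[[-0.01,0,0],[0,0,0],0.2],[[-0.03,0,0],[0,0,0],0.2],[[-0.07,0,0],[0,0,0],0.2],[[-0.11,0,0],[0,0,0],0.2],[[-0.14,0,0],[0,0,0],0.2],[[-0.14,0,0],[0,0,0],0.2],[[-0.14,0,0],[0,0,0],0.2]]}}

```text
time: 14.85
tool_pos: [546.5, -112.7, 204.9]
orientation: [6.9, 89.2, -154.2]
wrist_force: [-0.7, -0.4, -1.3]
grip_width: 51.0
```

```bash

python3 - <<'E'
from h import *
M,s=T(); print(M[:3,3],s['time'],s['wrist_force'],s['grip_width'])
p,d=optics.snapshot('wrist'); K,C=model('wrist',M); cv2.imwrite('pics/wrist11.png',p[:,:,::-1]); np.save('w11.npy',d); np.save('w11M.npy',M)
p,d=optics.snapshot('scene'); cv2.imwrite('pics/scene11.png',p[:,:,::-1])
E
```

```text
[ 546.50065403 -112.74204229  204.91736278] 14.85 [-0.65501211 -0.3711905  -1.25212288] 51.013432027525674
```

View pics/wrist11.png

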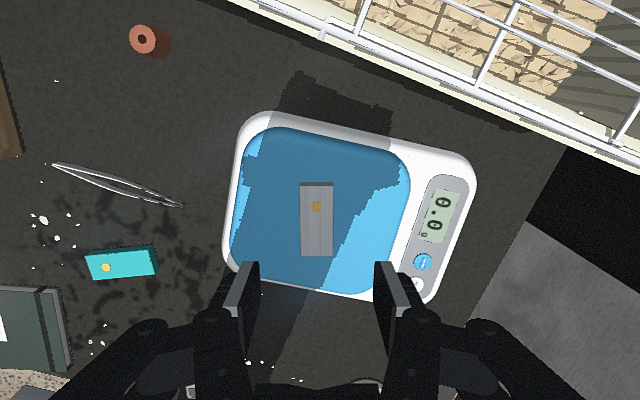

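View pics/scene11.png

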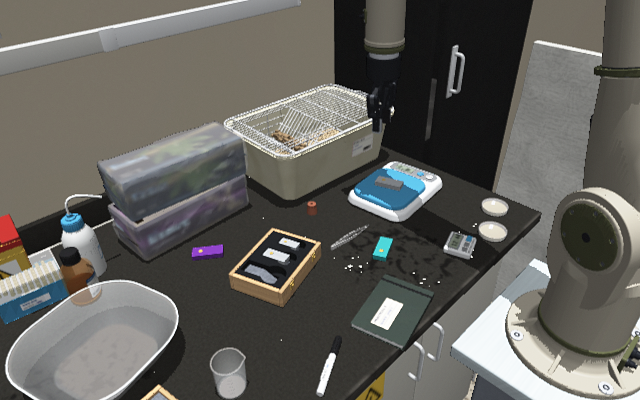

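The bar lies on the platform at (300–333, 183–256) in the wrist picture. Both small weights, the forceps and the stopper look unmoved. Last, a numeric check.

```bash

python3 - <<'E'
from h import *
M=np.load('w11M.npy'); K,C=model('wrist',M); d=np.load('w11.npy')
bar=onplane(K,C,np.array([300,333,333,301]),np.array([183,183,256,256]),50.)[:,:2]; print('bar',bar.round(1).tolist(),bar.mean(0))
h=cv2.cvtColor(cv2.imread('pics/wrist11.png'),cv2.COLOR_BGR2HSV)
m=((h[:,:,0]>90)&(h[:,:,0]<112)&(h[:,:,1]>90)).astype('uint8'); m[:,412:]=0
cn=max(cv2.findContours(m,cv2.RETR_EXTERNAL,cv2.CHAIN_APPROX_NONE)[0],key=cv2.contourArea)[:,0]
r=cv2.minAreaRect(onplane(K,C,cn[:,0],cn[:,1],37.)[:,:2].astype('float32')); print('plat',r, 'offset',bar.mean(0)-r[0])
u,v=np.meshgrid(np.arange(305,329),np.arange(190,250)); dd=d[v,u]
P=np.stack([(u-K[0,2])/K[0,0]*dd,(v-K[1,2])/K[1,1]*dd,dd],-1).reshape(-1,3)@C[:3,:3].T+C[:3,3]
k=np.linalg.lstsq(np.c_[P[:,:2]-P[:,:2].mean(0),np.ones(len(P))],P[:,2],rcond=None)[0]; print('top z, slope',k)
a=cv2.imread('pics/scene0.png').astype(int);b=cv2.imread('pics/scene11.png').astype(int)
D=abs(a-b).max(2)
for n,(x0,y0,x1,y1) in dict(mid=(262,245,295,268),small=(276,234,305,252),forceps=(328,222,370,250),stopper=(304,200,320,217)).items(): print(n,(D[y0:y1,x0:x1]>40).mean())
E
```

```text
bar [[547.1, -98.4], [555.9, -124.3], [492.4, -147.0], [483.2, -119.9]] [ 519.66752919 -122.3735774 ]
plat ((518.1904907226562, -122.9348373413086), (144.19607543945312, 148.6502227783203), 5.984835147857666) offset [1.47703846 0.56125995]
top z, slope [ 0.33322274  0.12496419 50.7612492 ]
mid 0.028985507246376812
small 0.0
forceps 0.0
stopper 0.0
```

The plane fit disagrees with a flat bar, possibly because of bad depth pixels. I check it robustly.

```bash

python3 - <<'E'
from h import *
M=np.load('w11M.npy'); K,C=model('wrist',M); d=np.load('w11.npy')
u,v=np.meshgrid(np.arange(305,329),np.arange(188,252)); dd=d[v,u]; print('zeros',(dd==0).mean())
P=np.stack([(u-K[0,2])/K[0,0]*dd,(v-K[1,2])/K[1,1]*dd,dd],-1)@C[:3,:3].T+C[:3,3]
for i in range(0,64,7): print(v[i,0],np.round(np.median(P[i],0),1), np.round([P[i,0,2],P[i,-1,2]],1))
P=P[dd>0]; k=np.linalg.lstsq(np.c_[P[:,:2]-P[:,:2].mean(0),np.ones(len(P))],P[:,2],rcond=None)[0]; print(k)
p=cv2.imread('pics/scene11.png'); c=cv2.resize(p[150:230,330:460],None,fx=6,fy=6,interpolation=cv2.INTER_CUBIC); cv2.imwrite('pics/scene11c.png',c)
E
```

```text
zeros 0.0032552083333333335
188 [ 547.4 -112.8   49.8] [49.6 51.4]
195 [ 541.4 -114.7   49.6] [49.  48.8]
202 [ 535.9 -116.6   49.7] [49.4 50. ]
209 [ 529.8 -118.7   50. ] [49.9 50.6]
216 [ 523.7 -120.8   50. ] [48.8 50.1]
223 [ 517.4 -122.9   49.7] [49.3 49.1]
230 [ 511.5 -125.    49.7] [48.8 49.9]
237 [ 505.  -127.1   49.8] [50.4 49.7]
244 [ 499.1 -129.3   49.7] [50.2 49. ]
251 [ 492.3 -131.7   49.9] [49.2 50.4]
[6.46920747e-04 2.24719935e-03 4.97846388e+01]
```

View pics/scene11c.png

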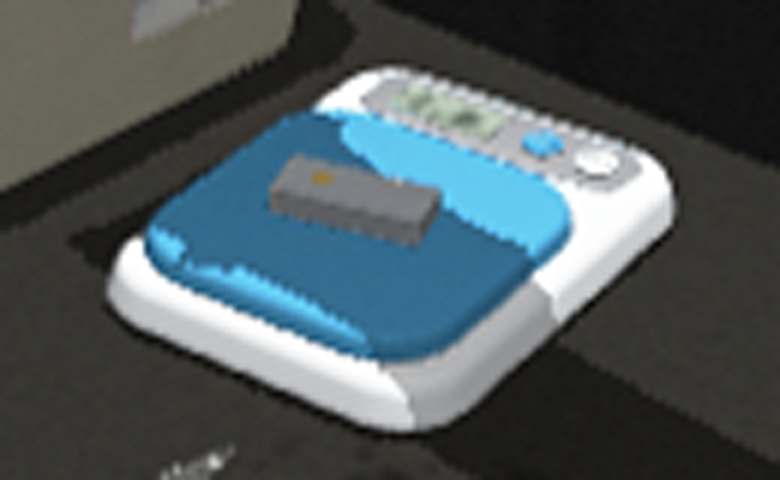

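With the missing-depth pixels dropped, the bar is flat: slope under 0.003, top at 49.8 mm (expected 50). The earlier slope came from those pixels. I hand in.

```bash
python3 -c "
from cell import job,ctrl
print(ctrl.observe()['time']); print(job.finish_job())"
```

```text
14.95
the job is handed in; nothing more can be done
None
```

The large steel weight now lies flat and released near the middle of the scale's platform, and I handed the job in at about 15 s. I pressed its end down over the finger well until it tipped onto the slope at a measured 30°. I then gripped the raised end across its width, lifted it clear, levelled it and set it down with about 9 N at contact.

**Last checks:**
- **Position:** the weight's centre is about 1.6 mm from the measured platform centre.
- **Flatness:** its top is at 49.8 mm (50 expected), with slope below 0.003 rad.
- **Clearance:** the gripper is open about 140 mm above, touching nothing.
- **Other items:** comparing scene pictures from before and after shows no change at the small weight, forceps or stopper. About 3% of the pixels around the middle weight changed, and it looks unmoved.

**What disagreed:**
- The gripper read 25.8 mm on the 29 mm wide weight; the grip held through a test lift and the carry.
- One plane fit showed a false slope because of missing depth pixels, which went away when I dropped them.
- The scale's display still showed 0.0 with the weight on it. I took this as a display that doesn't update and did not check further.

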